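# Push a slide rack past a sprung drop gate

## Task

Push the blue slide rack along the chute into the bay beyond the orange drop gate: with one fingertip hold the gate open by pressing down its long black-topped treadle beside the chute, while another finger pushes the rack from behind, and keep the gate held down until the whole rack has passed it. Then rise clear so that the gate springs fully up behind the rack. Do not grip or lift anything, and leave the specimen pot, the dropper bottle and the timer where they stand.

Things in the scene. Friction and masses are not known exactly. Their poses are not given: they have to be found in the camera images.
- chute: White straight chute with aluminium walls, fixed to the bench. Origin at bench level on its centre line, at the gate; x is the pushing direction, y left (treadle side), z up. Deck 30 mm above the bench, x = -165 (open loading end) to +118 mm. 64 mm wide inside; walls 6 mm thick, tops 44 mm (left) and 52 mm (right) above the bench. The gate plate fills x = -4 to +4 mm.
- bay (a point): Middle of the far bay, on the deck's centre line, 57 mm past the gate line (+x): the rack belongs here. A stop across the deck ends the bay, its face 53 mm beyond this point, so the 80 mm rack has 26 mm of play between gate plate and stop.
- gate_hinge (a joint): Hinge of the orange gate; axis along the chute, on its right (y -60 mm, 36 mm above the bench). 0 = at rest, sprung up: the plate blocks the rack, 18 mm over the deck at the left wall; pushing the rack cannot open it. 0.28 rad = treadle at its stop, plate 8 mm under the deck; clear of the rack from 0.20 rad. The spring, 4 to 6 N at the treadle, returns it to 0 when let go.
- gate: The orange gate with its treadle, a bar with black rubber top beside the chute, 200 mm long (chute x -160 to +40 mm), 36 mm wide. Origin on the hinge line. Pressed to its stop it is level at chute y +48 to +84 mm, top 42 mm above the bench; a fingertip 42 to 50 mm above the bench on its middle line opens the gate enough, and one at that height in the chute pushes the rack.
- treadle_top (a point): Middle of the treadle's top face, 60 mm before the gate line. At rest about 76 mm above the bench and 57 mm left of the chute's centre line, the top sloping by 0.28 rad with the outer edge higher; pressed to the stop 42 mm above the bench and 66 mm left.
- slide_rack: Loose blue rack of glass slides, 80 mm long (x), 58 mm wide (y), 45 mm high, about 0.3 kg, standing on the chute's deck before the gate. Origin at the centre of its underside; x points along the chute to the gate. Front and rear are full-width flat end plates. Pushed low it slides without tipping.
- pot_yellow: White specimen pot with a yellow lid, 48 mm across, 62 mm high, loose; origin at the centre of its underside. Leave alone.
- dropper_bottle: Brown dropper bottle with black top, 33 mm across, 102 mm high, loose; origin at the centre of its underside. Leave alone.
- timer: Flat white timer with coloured buttons, 67 x 67 x 19 mm, loose; origin at the centre of its underside. Leave alone.

How it is judged:
On the way, in this order (a step that is already met when the one before it is completed fails the run):
1. the gate is held open by a finger on the treadle, the rack still before the gate (value of joint gate_hinge above 0.195 rad and contact force between the fingers and gate above 0.3 N and x of slide_rack in the frame of chute below -0.036 m), for 0.1 s.
2. the rack is passing over the gate while a finger holds the treadle down and a finger pushes the rack (x of slide_rack in the frame of chute between -0.038 and 0.038 m and value of joint gate_hinge above 0.195 rad and contact force between the fingers and gate above 0.3 N and contact force between the fingers and slide_rack above 0.1 N), for 0.05 s.
At the end, for the whole second after the job is handed in: The rack stands level on the deck in the bay, wholly beyond the gate (its centre 42 to 74 mm past the gate line), at rest, and the gate is up again behind it (within 0.03 rad of its rest) (x of slide_rack in the frame of chute between 0.042 and 0.074 m and z of slide_rack in the frame of chute between 0.026 and 0.034 m and angle between slide_rack's own z axis and vertical below 0.06 rad and value of joint gate_hinge below 0.03 rad and linear speed of slide_rack below 0.02 m/s); the robot touches nothing.
It fails at once if the gate rises while the rack is over it (x of slide_rack in the frame of chute between -0.038 and 0.038 m and value of joint gate_hinge below 0.17 rad).
It fails at once if the rack is lifted off the deck or tipped (z of slide_rack in the frame of chute above 0.042 m or angle between slide_rack's own z axis and vertical above 0.17 rad).
It fails at once if the pot yellow is disturbed (moved over 15 mm) (distance of pot_yellow from where it was at the start of the episode above 0.015 m).
It fails at once if the dropper bottle is disturbed (moved over 15 mm) (distance of dropper_bottle from where it was at the start of the episode above 0.015 m).
It fails at once if the timer is disturbed (moved over 15 mm) (distance of timer from where it was at the start of the episode above 0.015 m).
It also fails if it takes over 48 s, if anything falls off the work surface, if the arm or the gripper's body presses on something with over 40 N, if the wrist force passes 120 N, or if a joint passes its speed limit or range.

## Robot

A 6-joint arm with a two-finger parallel gripper is mounted at the origin on a cart in front of the work surface, level with it; the furniture and walls round the work are solid. World frame = base frame: x ahead of the robot, y to its left, z up, the work surface at z = 0. Lengths are in m, angles in rad, forces in N, time in s.
With the tool pointing down it reaches from about 0.3 to 0.875 m from the base axis. Payload 6.4 kg.
Tool frame: the origin (TCP) lies midway between the tips of the shut fingers; the grasp point (between the pads) lies 19 mm behind it; z points along the fingers, y is the line along which they close (so a half turn about z gives the same grasp; the last joint's range is limited). The gripper opens to 85 mm and grips with 20 to 120 N. Pads are 22 mm wide; open, the fingers measure 114 mm over their backs; the gripper's body (76 mm by 85 mm) begins 54 mm behind the grasp point. The pads swing forward as they close: fully open they stand 13 mm farther back than shut.
Start: joints at [1.132, 0.181, 1.607, -0, 1.354, -0.206], TCP at [0.133, 0.56, 0.231] pointing down, gripper open.
Joint ranges: [-2.99, 2.99], [-0.89, 2.07], [0.3, 2.58], [-1.14, 4.28], [0, 2.63], [-3.12, 3.12]. Speed limits (rad/s): [2.57, 2.57, 3.01, 3.14, 3.14, 3.14].

## Interface

Orientations are given as a unit quaternion [w, x, y, z].
In Python, from bench import ctrl gives the robot as it stands. The module is installed in compiled form; this text tells all that it offers.
- The arm moves only by the tool move_arm, never from a script. Its argument "plan" is one flat list of numbers, 6 for each row, row after row: the shift along the world's x, y, z in units of 50 mm (1.0 is 50 mm), then the turn, a rotation vector about the world's x, y, z in rad. A call has 1 to 10 rows; each row is the pose to reach, as a shift and turn from the pose commanded when the call began; what a row does not reach only later rows make up. A row lasts 1/8 s, in which the tool goes at most 62.5 mm and 10.7 degrees, less where a joint would pass 70% of its speed; a pose out of reach is approached as far as the arm can. A call with a gripper value outside its range is refused whole. "grip" is the finger opening in mm, from 0 to 85.4, set as the call begins (left out, the last holds). The fingers move at their own pace and stop on an object; the grip force is fixed at half the most. Time passes only in rows, so rows that repeat a pose let the fingers close. It gives the time, the measured TCP pose, the force, the opening and the grip force at its end, in the units of the state.
- ctrl.get_obs(): the state, without advancing time (a new reading comes with each control period).
- ctrl.camera(name): name is "scene" or "side" or "wrist"; returns a dict with "pixels" (480x640x3 uint8, red, green, blue), "fx", "fy", "cx", "cy" (pixels), "dist_coeffs" ([k1, k2, p1, p2, k3] as OpenCV has them; the pictures are not rectified), "origin" and "attitude" of the camera in the world. Camera axes: x right, y down, z forward; pixel columns grow to the right and rows downward; lengths in m; the calibration is good to about 2 mm. A picture is of the moment at which its call begins. There is no depth.
- ctrl.hand_in(): hands the job in; it is judged then, once.
The state is a dict: "time_s": time; "q": joint angles; "dq": joint speeds; "joint_efforts": joint torques, N m; "eef_pos": TCP position; "eef_rot": TCP orientation; "wrist_force": force on the tool from outside, world axes, zero at the start; "torque": the same for the moment, N m; "opening": opening from 0.0 (shut) to 1.0 (fully open); "grasp_force": force on a finger pad.
Only numpy, scipy, OpenCV 4.12 (cv2) and the standard library are available. Lean on these libraries where they do the work, as an engineer would, in place of code of your own. Each camera call takes 0.05 s, during which the arm holds its last target. There are 200 camera calls.

## Working session

There is one attempt and no reset: what is moved stays moved. The work goes in short steps, Python scripts to look and compute and a tool call to move; the robot and the scene stay as the last step left them, time stands still between calls to the robot, and variables do not carry over. Pictures are saved under pics/ and viewed, at most 10 in all, crops included, and the job is handed in when it is done.

Besides the shell and the picture viewer there is one more tool, called after "Request:" as name(argument=value, ...) on one line, values as JSON. move_arm: Moves the arm, as the interface text tells. Its arguments: {"type":"object","properties":{"plan":{"type":"array"},"grip":{"type":"number"}},"required":["plan"]}

```bash
mkdir -p pics; cat > h.py <<'E'
import numpy as np, cv2
from scipy.spatial.transform import Rotation as R
from bench import ctrl
def rot(a):
    a=np.array(a,float)
    return a if a.shape==(3,3) else R.from_quat([a[1],a[2],a[3],a[0]]).as_matrix()
def ray(c,uv):
    K=np.array([[c['fx'],0,c['cx']],[0,c['fy'],c['cy']],[0,0,1]],float)
    p=cv2.undistortPoints(np.array(uv,float).reshape(-1,1,2),K,np.array(c['dist_coeffs'],float)).reshape(-1,2)
    return np.array(c['origin']),(rot(c['attitude'])@np.c_[p,np.ones(len(p))].T).T
def onz(c,uv,z):
    o,d=ray(c,uv); return o+d*((z-o[2])/d[:,2])[:,None]
def proj(c,P):
    K=np.array([[c['fx'],0,c['cx']],[0,c['fy'],c['cy']],[0,0,1]],float)
    A=rot(c['attitude']).T; P=np.array(P,float).reshape(-1,3)
    return cv2.projectPoints(P,cv2.Rodrigues(A)[0],-A@np.array(c['origin'],float),K,np.array(c['dist_coeffs'],float))[0].reshape(-1,2)
E
python3 - <<'E'
from h import *
import pickle
for n in ['scene','side']:
    c=ctrl.camera(n); pickle.dump(c,open(n+'.pkl','wb')); cv2.imwrite(f'pics/{n}0.png',c['pixels'][:,:,::-1]); print(n,c['origin'],c['attitude'],c['fx'])
o=ctrl.get_obs(); print(o['time_s'],o['eef_pos'],o['eef_rot'],o['opening'],o['wrist_force'])
E
```

```text
scene [0.26604522 0.62394797 0.79719083] [ 0.10958398 -0.26459704  0.89300246 -0.34716907] 552.6253826714086
side [1.13119947 0.56243227 0.55056623] [-0.17549232  0.34909845  0.81563398 -0.42670121] 486.0631697906564
0.1 [0.13241303 0.55903397 0.2304659 ] [-2.45684175e-04  1.16117072e-01  9.93235215e-01 -7.56896820e-04] 0.9981231115038224 [0.52277846 0.10830221 0.17276858]
```

View pics/scene0.png

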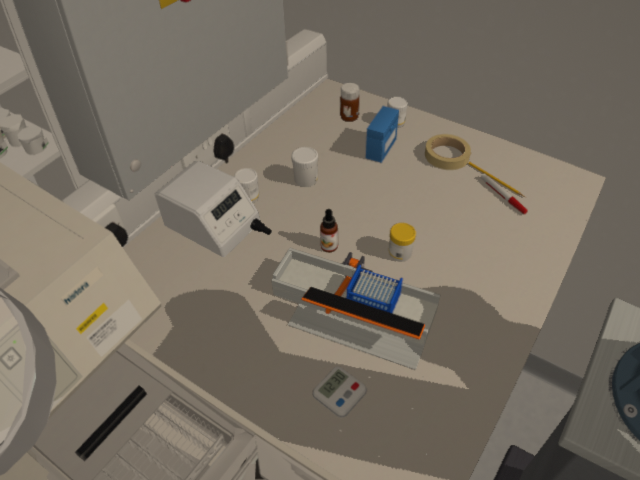

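View pics/side0.png

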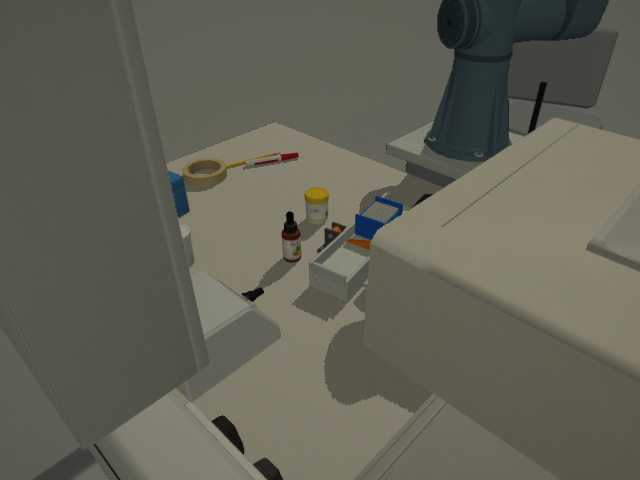

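The scene view shows the chute from its far bay (about 280,275) to its loading end (about 430,300). The black treadle runs (305,292)–(422,330), the rack is at (375,290), the bottle at (329,235), the pot at (402,240) and the timer at (340,390). In the side view the treadle is hidden behind the box.

```bash
python3 - <<'E'
from h import *
import pickle
c=pickle.load(open('scene.pkl','rb')); p=c['pixels']
hsv=cv2.cvtColor(p,cv2.COLOR_RGB2HSV)
roi=np.zeros(p.shape[:2],bool); roi[235:370,260:450]=1
bl=roi&(hsv[...,0]>105)&(hsv[...,0]<130)&(hsv[...,1]>130)
og=roi&(hsv[...,0]<18)&(hsv[...,1]>190)&(hsv[...,2]>120)
bk=roi&(p.max(2)<45)
for n,m in [('blue',bl),('orange',og),('black',bk)]:
    k,l,s,ce=cv2.connectedComponentsWithStats(m.astype(np.uint8))
    for i in range(1,k):
        if s[i,4]>25:
            pts=np.argwhere(l==i)[:,::-1].astype(np.float32)
            print(n,s[i],ce[i].round(1),cv2.boxPoints(cv2.minAreaRect(pts)).round(1).tolist())
cv2.imwrite('pics/crop1.png',cv2.resize(p[240:372,262:450,::-1],None,fx=4.2,fy=4.2,interpolation=cv2.INTER_CUBIC))
E
```

```text
blue [347 265  55  48 627] [372.1 293.8] [[343.6000061035156, 297.20001220703125], [355.1000061035156, 262.70001220703125], [404.0, 279.0], [392.5, 313.5]]
orange [350 258   8   9  51] [353.2 262. ] [[348.20001220703125, 263.6000061035156], [351.3999938964844, 257.20001220703125], [357.79998779296875, 260.3999938964844], [354.6000061035156, 266.79998779296875]]
orange [302 298 123  41 317] [362.4 318.3] [[299.0, 311.20001220703125], [302.1000061035156, 297.3999938964844], [424.20001220703125, 325.0], [421.1000061035156, 338.8999938964844]]
black [ 304  288  119   47 1422] [364.1 310.6] [[303.79998779296875, 296.6000061035156], [307.6000061035156, 285.20001220703125], [422.79998779296875, 323.6000061035156], [419.0, 335.0]]
```

View pics/crop1.png

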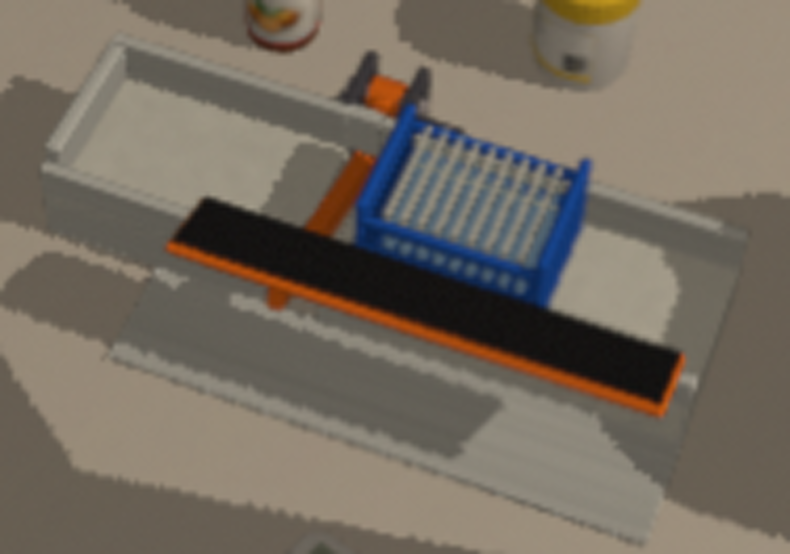

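The crop shows the treadle top's corners at crop px (205,198), (172,242), (683,355) and (660,404). The chute's wall-top corners are at (120,38), (748,234) and (45,168). I'll cast rays onto the known heights and fit a rigid frame.

```bash
cat > fit.py <<'E'
from h import *
import pickle
c=pickle.load(open('scene.pkl','rb'))
f=lambda u,v:((u+.5)/4.2-.5+262,(v+.5)/4.2-.5+240)
pts=[((205,198),(40,39.7,71)),((172,242),(40,74.3,81)),((683,355),(-160,39.7,71)),((660,404),(-160,74.3,81)),
((120,38),(118,-38,52)),((748,234),(-165,-38,52)),((45,168),(118,38,44))]
A=np.array([q for _,q in pts])/1000.
W=np.array([onz(c,[f(*u)],q[2]/1000)[0] for u,q in pts])
ma,mw=A.mean(0),W.mean(0)
Rm=R.align_vectors(W[:,:2].tolist() and np.c_[(W-mw)[:,:2],np.zeros(len(W))],np.c_[(A-ma)[:,:2],np.zeros(len(A))])[0]
yaw=Rm.as_euler('zyx')[0]; t=mw-Rm.apply(ma); t[2]=0
E
python3 - <<'E'
from fit import *
print('chute origin',t,'yaw',yaw,np.degrees(yaw))
print(((W-(Rm.apply(A)+t))*1000).round(1))
# rack top corners z=.075
for n,u in dict(fr=(408,105),rr=(588,160),fl=(360,208),rl=(540,262)).items():
    print(n,((Rm.inv().apply(onz(c,[f(*u)],.075)[0]-t))*1000).round(1))
p=c['pixels'];hsv=cv2.cvtColor(p,cv2.COLOR_RGB2HSV)
for n,uv,z in [('pot',(402,230),.062),('bottle',(328,213),.102),('timer',(340,390),.019)]:
    w=onz(c,[uv],z)[0]; print(n,w.round(3),((Rm.inv().apply(w-t))*1000).round(0))
E
```

```text
chute origin [0.57355808 0.12088084 0.        ] yaw 0.17322095467502233 9.924829626105705
[[-1.6  2.4 -0. ]
 [-1.7 -0.8 -0. ]
 [ 2.3  1.9 -0. ]
 [ 3.7 -1.7 -0. ]
 [-2.9  1.3 -0. ]
 [ 1.6  0.   0. ]
 [-1.3 -3.2  0. ]]
fr [-19.  -30.5  75. ]
rr [-95.7 -31.4  75. ]
fl [-20.7  26.1  75. ]
rl [-94.3  23.7  75. ]
pot [ 0.541 -0.037  0.062] [ -59. -150.   62.]
bottle [0.658 0.033 0.102] [  68. -101.  102.]
timer [0.476 0.279 0.019] [-69. 173.  19.]
```

```bash
cat > tgt.py <<'E'
from fit import *
import sys
x,y,z=[float(a)/1000 for a in sys.argv[1:4]]
o=ctrl.get_obs(); T=Rm.apply([x,y,0])+t; T[2]=z
q=np.array(o['eef_rot']); M=rot(q)
dy=(yaw+np.pi/2)-np.arctan2(M[1,1],M[0,1])
print('t',o['time_s'],'chute pos',(Rm.inv().apply(np.array(o['eef_pos'])-t)*1000).round(1),'F',np.array(o['wrist_force']).round(1),'op',o['opening'])
print('target',T.round(4),'units',((T-o['eef_pos'])/.05).round(3),'yaw turn',dy.round(3),'push dir/unit',Rm.apply([1,0,0]).round(4))
E
python3 tgt.py -125 31 130
```

```text
t 0.1 chute pos [-359.   507.6  230.5] F [0.5 0.1 0.2] op 0.9981231115038224
target [0.4451 0.1299 0.13  ] units [ 6.253 -8.583 -2.009] yaw turn 0.406 push dir/unit [0.985  0.1724 0.    ]
```

Request:
move_arm(plan=[0.62,-0.86,0,0,0,0.04,1.25,-1.72,0,0,0,0.08,1.88,-2.57,0,0,0,0.12,2.5,-3.43,0,0,0,0.16,3.13,-4.29,0,0,0,0.2,3.75,-5.15,0,0,0,0.24,4.38,-6.0,0,0,0,0.28,5.0,-6.87,-0.2,0,0,0.33,5.63,-7.72,-0.5,0,0,0.37,6.25,-8.58,-0.8,0,0,0.406], grip=56)

```text
time_s: 1.35
eef_pos: [0.4459, 0.1289, 0.1908]
eef_rot: [0.0, -0.087, 0.996, 0.0]
wrist_force: [0.4, 0.2, 0.4]
opening: 0.657
grasp_force: 0.0
```

```bash
python3 tgt.py -125 31 130
```

```text
t 1.35 chute pos [-124.4   29.9  190.8] F [0.4 0.2 0.4] op 0.6569177826169791
target [0.4451 0.1299 0.13  ] units [-0.016  0.019 -1.217] yaw turn -0.001 push dir/unit [0.985  0.1724 0.    ]
```

Now I'll go down to hover and take pictures to check the fingertips.

Request:
move_arm(plan=[-0.02,0.02,-0.8,0,0,0,-0.02,0.02,-1.6,0,0,0,-0.02,0.02,-1.6,0,0,0])

```text
time_s: 1.72
eef_pos: [0.4411, 0.1312, 0.1084]
eef_rot: [-0.004, -0.086, 0.996, 0.0]
wrist_force: [-0.3, 0.4, 0.2]
opening: 0.652
grasp_force: 0.0
```

```bash
python3 tgt.py -125 31 60; python3 - <<'E'
from h import *
import pickle
c=ctrl.camera('scene'); pickle.dump(c,open('s1.pkl','wb')); w=ctrl.camera('wrist'); pickle.dump(w,open('w1.pkl','wb'))
a=cv2.resize(c['pixels'][230:400,310:490],(400,378)); b=cv2.resize(w['pixels'],(400,300))
im=np.zeros((378,800,3),np.uint8); im[:,:400]=a; im[:300,400:]=b
cv2.imwrite('pics/h1.png',im[:,:,::-1])
E
```

```text
t 1.725 chute pos [-128.7   33.   108.4] F [-0.3  0.4  0.2] op 0.6519038074118211
target [0.4451 0.1299 0.06  ] units [ 0.08  -0.026 -0.967] yaw turn 0.001 push dir/unit [0.985  0.1724 0.    ]
```

View pics/h1.png

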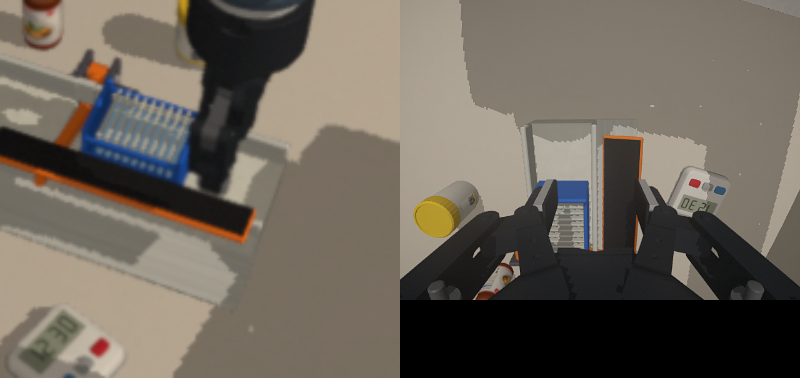

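The left panel shows the gripper behind the rack's rear plate. In the wrist panel the chute finger is near (545,190) and the treadle finger near (647,190). I'll check the tip positions by rays and let the arm settle.

Request:
move_arm(plan=[0,0,0,0,0,0,0,0,0,0,0,0,0,0,0,0,0,0])

```text
time_s: 2.2
eef_pos: [0.4447, 0.1317, 0.1121]
eef_rot: [0.001, -0.087, 0.996, -0.0]
wrist_force: [-0.1, -0.1, -0.1]
opening: 0.657
grasp_force: 0.0
```

```bash
python3 tgt.py -125 31 60; python3 - <<'E'
from fit import *
w=ctrl.camera('wrist'); o=ctrl.get_obs()
print('cam chute',Rm.inv().apply(np.array(w['origin'])-t).round(3))
cv2.imwrite('pics/w2.png',cv2.resize(w['pixels'][230:430,170:460],None,fx=2.7,fy=2.7,interpolation=cv2.INTER_CUBIC)[:,:,::-1])
e=Rm.inv().apply(np.array(o['eef_pos'])-t)
for dx,dy,dz in [(0,28,0),(0,28,.005),(0,28,10),(11,28,5),(-11,28,5),(-11,42,5),(-11,-28,5),(11,-28,5),(-11,-42,5)]:
    print(dx,dy,dz,proj(w,Rm.apply(e+np.array([dx,dy,dz])/1000)+t).round(0),((proj(w,Rm.apply(e+np.array([dx,dy,dz])/1000)+t)-[170,230])*2.7).round(0))
E
```

```text
t 2.2 chute pos [-125.1   32.8  112.1] F [-0.1 -0.1 -0.1] op 0.6565136805040129
target [0.4451 0.1299 0.06  ] units [ 0.008 -0.036 -1.043] yaw turn -0.0 push dir/unit [0.985  0.1724 0.    ]
cam chute [-0.197  0.033  0.254]
0 28 0 [[372. 300.]] [[546. 190.]]
0 28 0.005 [[372. 300.]] [[546. 190.]]
0 28 10 [[376. 311.]] [[557. 218.]]
11 28 5 [[373. 327.]] [[548. 261.]]
-11 28 5 [[376. 283.]] [[555. 143.]]
-11 42 5 [[407. 283.]] [[640. 143.]]
-11 -28 5 [[249. 283.]] [[214. 143.]]
11 -28 5 [[252. 327.]] [[221. 261.]]
-11 -42 5 [[218. 283.]] [[129. 142.]]
```

View pics/w2.png

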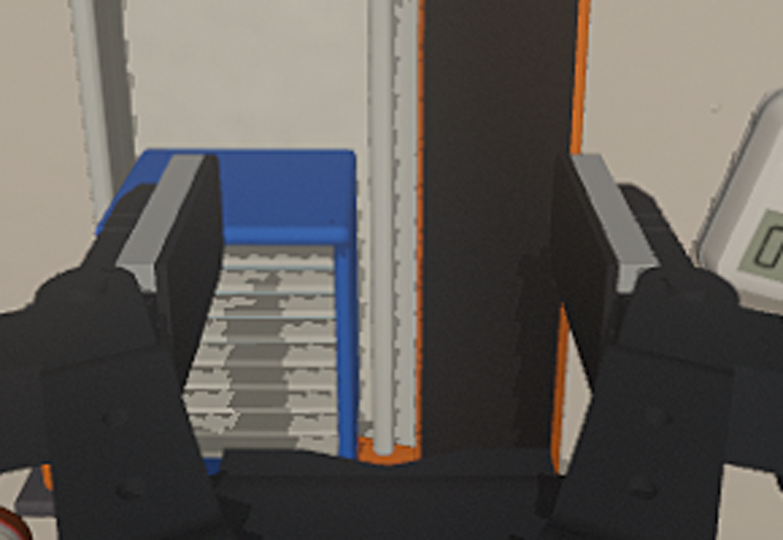

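The fingertips are about 7 mm thick, at TCP y ±34 mm and about 7 mm above the TCP. The chute tip is in mid-channel behind the rack, and the treadle tip is over the treadle's middle. Press down next.

Request:
move_arm(plan=[0,0,-0.25,0,0,0,0,0,-0.5,0,0,0,0,0,-0.7,0,0,0,0,0,-0.9,0,0,0,0,0,-1.1,0,0,0,0,0,-1.25,0,0,0,0,0,-1.36,0,0,0,0,0,-1.42,0,0,0,0,0,-1.42,0,0,0,0,0,-1.42,0,0,0])

```text
time_s: 3.5
eef_pos: [0.4443, 0.1317, 0.0405]
eef_rot: [0.0, -0.086, 0.996, 0.0]
wrist_force: [0.1, 2.9, 5.0]
opening: 0.656
grasp_force: 2.5
```

```bash
python3 tgt.py -98 32.5 39;  python3 - <<'E'
from h import *
import pickle
c=ctrl.camera('scene'); w=ctrl.camera('wrist')
a=cv2.resize(c['pixels'][230:400,310:490],(400,378)); b=cv2.resize(w['pixels'][150:450,120:520],(400,300))
im=np.zeros((378,800,3),np.uint8); im[:,:400]=a; im[:300,400:]=b
cv2.imwrite('pics/h3.png',im[:,:,::-1])
E
```

```text
t 3.5 chute pos [-125.5   32.9   40.5] F [0.1 2.9 5. ] op 0.656273904337064
target [0.4714 0.136  0.039 ] units [ 0.542  0.087 -0.03 ] yaw turn 0.0 push dir/unit [0.985  0.1724 0.    ]
```

View pics/h3.png

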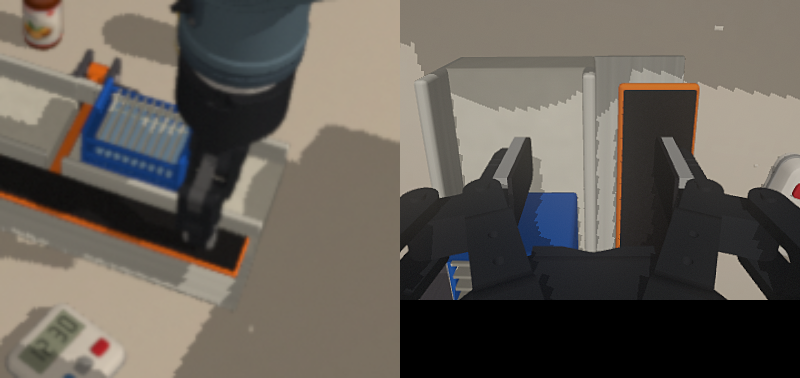

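The treadle is pressed (5 N, spring only) with the tip near 47 mm, and both fingers are placed as intended. I'll go 3 mm deeper for margin.

Request:
move_arm(plan=[0,0,-0.04,0,0,0,0,0,-0.08,0,0,0,0,0,-0.08,0,0,0,0,0,-0.08,0,0,0])

```text
time_s: 4.1
eef_pos: [0.4444, 0.1318, 0.0372]
eef_rot: [0.0, -0.087, 0.996, 0.0]
wrist_force: [-3.3, 3.1, 13.3]
opening: 0.651
grasp_force: 6.5
```

```bash
python3 tgt.py 5 32.5 38
```

```text
t 4.1 chute pos [-125.3   33.    37.2] F [-3.3  3.1 13.3] op 0.6509822364415535
target [0.5729 0.1538 0.038 ] units [2.569 0.439 0.015] yaw turn -0.0 push dir/unit [0.985  0.1724 0.    ]
```

It is at the stop (13 N). Back off 1.5 mm and start the push.

Request:
move_arm(plan=[0.0,0.0,0.03,0,0,0,0.1,0.017,0.03,0,0,0,0.2,0.034,0.03,0,0,0,0.3,0.052,0.03,0,0,0,0.4,0.07,0.03,0,0,0,0.5,0.087,0.03,0,0,0,0.6,0.105,0.03,0,0,0,0.7,0.122,0.03,0,0,0,0.8,0.14,0.03,0,0,0,0.8,0.14,0.03,0,0,0])

```text
time_s: 5.35
eef_pos: [0.4823, 0.138, 0.0375]
eef_rot: [-0.002, -0.087, 0.996, -0.0]
wrist_force: [-6.8, -0.9, 8.5]
opening: 0.658
grasp_force: 5.3
```

```bash
cat > look.py <<'E'
from fit import *
import sys
c=ctrl.camera('scene'); p=c['pixels'];hsv=cv2.cvtColor(p,cv2.COLOR_RGB2HSV)
w=ctrl.camera('wrist')
m=(hsv[...,0]>105)&(hsv[...,0]<130)&(hsv[...,1]>130); m[:235]=0;m[360:]=0;m[:,:260]=0;m[:,450:]=0
v,u=np.nonzero(m); P=(Rm.inv().apply(onz(c,np.c_[u,v],.075)-t))*1000
print('blue chute x at z75: front',np.percentile(P[:,0],[99,99.8]).round(1))
a=cv2.resize(p[230:380,260:460],(400,300)); b=cv2.resize(w['pixels'][150:450,120:520],(400,300))
cv2.imwrite(sys.argv[1],np.hstack([a,b])[:,:,::-1])
E
python3 tgt.py 5 32.5 38; python3 look.py pics/h4.png
```

```text
t 5.35 chute pos [-87.   32.6  37.5] F [-6.8 -0.9  8.5] op 0.6575632125484588
target [0.5729 0.1538 0.038 ] units [1.812 0.314 0.01 ] yaw turn -0.001 push dir/unit [0.985  0.1724 0.    ]
blue chute x at z75: front [2.2 2.5]
```

View pics/h4.png

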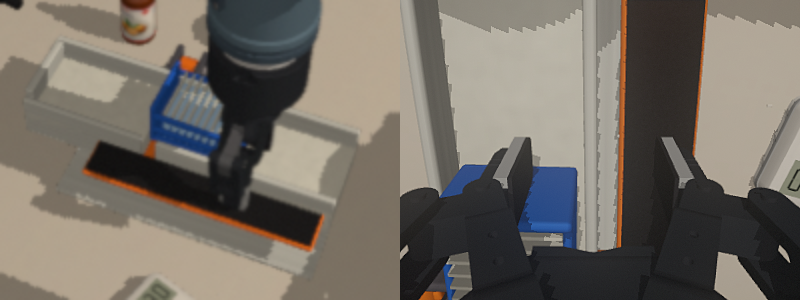

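The rack's front is at x ≈ +2 mm and the TCP-to-rack-centre offset is about 49 mm. The gate is fully down and the wrist force is modest, so I'll keep pushing.

Request:
move_arm(plan=[0.1,0.017,0,0,0,0,0.2,0.035,0,0,0,0,0.3,0.052,0,0,0,0,0.4,0.07,0,0,0,0,0.5,0.087,0,0,0,0,0.6,0.105,0,0,0,0,0.7,0.122,0,0,0,0,0.8,0.14,0,0,0,0,0.9,0.157,0,0,0,0,1.0,0.175,0,0,0,0])

```text
time_s: 6.7
eef_pos: [0.5314, 0.1466, 0.0374]
eef_rot: [-0.003, -0.087, 0.996, -0.001]
wrist_force: [-10.5, -1.2, 12.2]
opening: 0.654
grasp_force: 7.1
```

```bash
python3 tgt.py 8 32.5 38; python3 look.py pics/h5.png
```

```text
t 6.7 chute pos [-37.1  32.6  37.4] F [-10.5  -1.2  12.2] op 0.6539399125246519
target [0.5758 0.1543 0.038 ] units [0.889 0.153 0.011] yaw turn -0.001 push dir/unit [0.985  0.1724 0.    ]
blue chute x at z75: front [51.9 52.4]
```

Request:
move_arm(plan=[0.1,0.017,0.01,0,0,0,0.2,0.035,0.01,0,0,0,0.3,0.052,0.01,0,0,0,0.4,0.07,0.01,0,0,0,0.5,0.087,0.01,0,0,0,0.6,0.105,0.01,0,0,0,0.7,0.122,0.01,0,0,0,0.8,0.14,0.01,0,0,0,0.87,0.152,0.01,0,0,0,0.87,0.152,0.01,0,0,0])

```text
time_s: 8.05
eef_pos: [0.5762, 0.1543, 0.0378]
eef_rot: [-0.002, -0.087, 0.996, -0.0]
wrist_force: [-4.8, -0.6, 5.4]
opening: 0.657
grasp_force: 3.1
```

```bash
python3 tgt.py 8 32.5 38; python3 look.py pics/h6.png
```

```text
t 8.05 chute pos [ 8.4 32.5 37.8] F [-4.8 -0.6  5.4] op 0.6568833271015377
target [0.5758 0.1543 0.038 ] units [-0.007 -0.     0.004] yaw turn -0.001 push dir/unit [0.985  0.1724 0.    ]
blue chute x at z75: front [97.2 97.4]
```

View pics/h6.png

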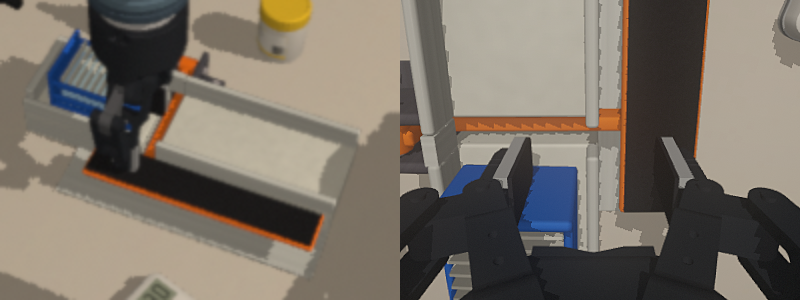

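The rack is at x ≈ 57 mm, wholly past the gate. Back off 4 mm with the treadle still down, then rise.

Request:
move_arm(plan=[-0.04,-0.007,0,0,0,0,-0.08,-0.014,0,0,0,0,-0.08,-0.014,0,0,0,0,-0.08,-0.014,0.2,0,0,0,-0.08,-0.014,0.4,0,0,0,-0.08,-0.014,0.6,0,0,0,-0.08,-0.014,0.9,0,0,0,-0.08,-0.014,1.4,0,0,0,-0.08,-0.014,2.2,0,0,0,-0.08,-0.014,3.0,0,0,0])

```text
time_s: 9.4
eef_pos: [0.5725, 0.1547, 0.1892]
eef_rot: [-0.001, -0.087, 0.996, 0.0]
wrist_force: [-0.4, 0.3, -0.6]
opening: 0.654
grasp_force: 0.0
```

Request:
move_arm(plan=[-1,-0.17,0.5,0,0,0,-2,-0.34,0.5,0,0,0,-3,-0.5,0.5,0,0,0,-3,-0.5,0.5,0,0,0,-3,-0.5,0.5,0,0,0])

```text
time_s: 10.02
eef_pos: [0.4239, 0.1295, 0.2139]
eef_rot: [0.001, -0.087, 0.996, 0.0]
wrist_force: [1.0, 0.2, 0.5]
opening: 0.654
grasp_force: 0.0
```

```bash
python3 tgt.py 8 32.5 38; python3 look.py pics/h7.png
```

```text
t 10.025 chute pos [-145.9   34.2  213.9] F [1.  0.2 0.5] op 0.6542646211812926
target [0.5758 0.1543 0.038 ] units [ 3.038  0.496 -3.518] yaw turn -0.0 push dir/unit [0.985  0.1724 0.    ]
blue chute x at z75: front [97.  97.6]
```

View pics/h7.png

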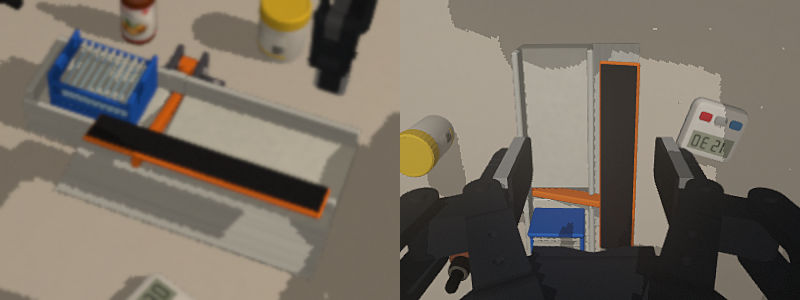

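The picture shows the rack in the bay with its front at x ≈ 97 mm. The gate is sprung up behind it, the other items are untouched and the arm is clear. Handing in.

```bash
python3 -c "
from bench import ctrl
print(ctrl.hand_in())"
```

```text
the job is handed in; nothing more can be done
None
```

The rack is in the bay, its centre about 57 mm past the gate, with the gate sprung up behind it and the arm clear; the job is handed in, but `hand_in()` returned no verdict.

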